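# Take the cheese piles apart into their display trays

### The arm

A 6-joint arm with a two-finger parallel gripper is mounted at the origin on a cart in front of the work surface, level with it; the furniture and walls round the work are solid. World frame = base frame: x ahead of the robot, y to its left, z up, the work surface at z = 0. Lengths are in m, angles in rad, forces in N, time in s.
With the tool pointing down it reaches from about 0.425 to 0.95 m from the base axis. Payload 3.5 kg.
Tool frame: the origin (TCP) lies on the centre line of the jaws, within the pads' length; the fingertips stand 14 mm ahead of it and the grasp point (between the pads) lies 5 mm behind it (ctrl.finger_overhang is the distance from the TCP to the fingertips, in m); z points along the fingers, y is the line along which they close (so a half turn about z gives the same grasp; the last joint's range is limited). The gripper opens to 85 mm and grips with 20 to 120 N. Pads are 22 mm wide; open, the fingers measure 114 mm over their backs; the gripper's body (76 mm by 85 mm) begins 54 mm behind the grasp point. The pads swing forward as they close: fully open they stand 13 mm farther back than shut.
Start: joints at [1.123, 0.286, 1.577, -0, 1.279, -0.15], TCP at [0.198, 0.645, 0.245] pointing down, gripper open.
Joint ranges: [-2.77, 2.77], [-0.9, 2.22], [0.21, 2.48], [-1.53, 4.67], [0.24, 2.81], [-2.84, 2.84]. Speed limits (rad/s): [2.79, 2.79, 3.14, 3.14, 3.14, 3.14].

### API

Orientations are given as a unit quaternion [x, y, z, w].
In Python, from plant import ctrl gives the robot as it stands.
- The arm moves only by the tool send_rows, never from a script. Its argument "moves" is text: rows parted by semicolons, each of 7 numbers parted by spaces: the turn, a rotation vector about the tool's x, y, z in units of 360 degrees (1.0 is 360 degrees), then the shift along the tool's x, y, z in units of 20 cm (1.0 is 20 cm), then the gripper's target within -1 to 1 (fully open at 1, half-way at 0, shut at -1). A call has 1 to 12 rows; each row is the pose to reach, as a shift and turn from the pose commanded when the call began, along the tool's axes at that moment, turning the shorter way round; what a row does not reach only later rows make up. A row lasts 1/8 s, in which the tool goes at most 62.5 mm and 10.7 degrees, less where a joint would pass 70% of its speed; a pose out of reach is approached as far as the arm can. A call with a number of a shift or a turn outside -1 to 1 is refused whole. A call with a gripper value outside its range is refused whole. The fingers move at their own pace and stop on an object; "newtons" is the grip in N (left out, the last holds). Time passes only in rows, so rows that repeat a pose let the fingers close. It gives the time, the measured TCP pose, the force, the opening and the grip force at its end, in the units of the state.
- ctrl.get_state(): the state, without advancing time (a new reading comes with each control period).
- ctrl.read_camera(name): name is "scene" or "top" or "wrist"; returns a dict with "image" (400x640x3 uint8, red, green, blue), "fovy" (degrees; the focal length in pixels is half the picture's height over the tangent of half this angle, whatever the lens; pixels are square), "cx", "cy" (the principal point, pixels), "extrinsics" (4x4, takes a point from camera to world coordinates). Camera axes: x right, y up, looking along -z (the intrinsics and any distortion apply to the point x, -y, -z); pixel columns grow to the right and rows downward; lengths in m; the calibration is good to about 2 mm. The wrist camera is an equidistant fisheye: a pixel r from the principal point sees the ray r / f radians off the axis. A picture is of the moment at which its call begins. There is no depth.
- ctrl.sign_off(): hands the job in; it is judged then, once.
The state is a dict: "time": time; "qpos": joint angles; "dq": joint speeds; "joint_efforts": joint torques, N m; "eef_pos": TCP position; "tcp_rot": TCP orientation; "contact_force": force on the tool from outside, world axes, zero at the start; "wrist_torque": the same for the moment, N m; "opening": opening from 0.0 (shut) to 1.0 (fully open); "finger_force": force on a finger pad.
Only numpy, scipy, OpenCV 4.12 (cv2) and the standard library are available. Lean on these libraries where they do the work, as an engineer would, in place of code of your own. Each camera call takes 0.05 s, during which the arm holds its last target. There are 200 camera calls.

### The job

The counter is being set out before opening: take the two piles of cheese apart and set each of the five pieces in the black, white-rimmed tray made for its shape: long block in the long tray, tall block in the nearly square tray, wedge in the three-cornered tray with its tip in the sharp corner, butter in the smallest tray, rounded brick in the oval dish. Each piece must lie flat on its tray's floor, wholly inside the rim and lined up with the tray. Do not drop any piece or tip it over.

Things in the scene. Friction and masses are not known exactly. Their poses are not given: they have to be found in the camera images.
- block_long: Long pale cheese block, 58 mm (x) x 105 mm (y) x 52 mm high, 0.33 kg, the bottom of the three-high pile. Origin: middle of the underside; z up. (Beyond y = -0.39 on the right a curved glass pane rises from the front edge of the counter, x = 0.24, back to x = 0.73, z = 0.42: draw an arm that starts there back and up before swinging it in.)
- wedge: Pale cut wedge of cheese lying flat across the long block, 40 mm high, 0.15 kg. Seen from above its corners in its own frame (mm) are the tip (-35, 54) and the ends of the curved rind (-35, -52), (36, -26); origin on the underside at (0, 0). Middle line: from the tip along (0.355, -0.935). Grip square across this line at, or up to 8 mm tipward of, its centre of mass (-11, -10), where it is 53 mm wide.
- butter: Small yellow butter block, 45 mm (x) x 63 mm (y) x 22 mm high, 0.06 kg, on top of the wedge. Origin: middle of the underside.
- block_tall: Tall squat cheese block with a brownish top rind, 67 mm (x) x 86 mm (y) x 66 mm high, 0.38 kg, the bottom of the two-high pile. Origin: middle of the underside.
- brick: Rounded brownish cheese brick across the top of the tall block, about 53 mm (x) x 82 mm (y) x 38 mm high, uneven (the solid core that the fingers meet: 45 x 75 x 34 mm), 0.24 kg. Origin: on the underside, but not at the middle: the brick's middle is at x = -3.5 mm, y = +11.5 mm in its own frame.
- tray_long: Long rectangular tray, black with a white rim, 76 mm (x) x 123 mm (y) inside the rim: the place of the long block. All five trays have a 4 mm floor (surface at z = +4 mm) and a round rim, 7 mm wide, whose top is 10 mm above the counter, 6 mm above the floor. Origin: under the middle, on the counter.
- tray_square: The nearly square tray, 84 mm (x) x 103 mm (y) inside the rim: the place of the tall block, its longer side along the tray's longer side. Floor and rim as the long tray. Origin: under the middle, on the counter.
- tray_wedge: The three-cornered tray, the wedge's outline with 9 mm to spare all round: the place of the wedge, tip to the tray's sharp corner. Floor and rim as the long tray. Its frame is the wedge's: the wedge is centred when origins meet (in x, y) and axes agree.
- tray_small: The smallest tray, 63 mm (x) x 81 mm (y) inside the rim: the place of the butter, butter along the tray. Floor and rim as the long tray. Origin: under the middle, on the counter.
- dish_oval: Oval dish, 84 mm (x) x 116 mm (y) inside the rim: the place of the brick, brick along the oval, either way round. Floor and rim as the long tray. Its middle is at x = -3.5 mm, y = +11.5 mm in its own frame: with the axes of dish and brick the same way, the brick is centred when the origins meet.

How it is judged:
By the outcome, as a careful person would: the job done as asked, in the order asked, and still so for the second after the job is handed in, with the robot touching nothing.
It also fails if it takes over 134 s, if anything falls off the work surface, if the arm or the gripper's body presses on something with over 40 N, if the wrist force passes 120 N, or if a joint passes its speed limit or range.

## Working session

There is one attempt and no reset: what is moved stays moved. The work goes in short steps, Python scripts to look and compute and a tool call to move; the robot and the scene stay as the last step left them, time stands still between calls to the robot, and variables do not carry over. Pictures are saved under pics/ and viewed, at most 14 in all, crops included, and the job is handed in when it is done.

Besides the shell and the picture viewer there is one more tool, called after "Call:" in YAML: its name, and indented under it one key for each argument. send_rows: Moves the arm, as the interface text tells. Its arguments: {"type":"object","properties":{"moves":{"type":"string"},"newtons":{"type":"number"}},"required":["moves"]}

```bash
ls; mkdir -p pics
python3 - <<'E'
from plant import ctrl
import cv2
for n in ("scene","top"):
    c=ctrl.read_camera(n); print(n,c["fovy"],c["cx"],c["cy"],c["extrinsics"].round(4).tolist(),[k for k in c])
    cv2.imwrite(f"pics/{n}0.png",c["image"][:,:,::-1])
print(ctrl.get_state(), ctrl.finger_overhang)
E
```

```text
pics
scene 57.36502150552198 315.2569318159793 200.10877288444632 [[0.757, 0.4794, -0.444, 0.1362], [-0.6532, 0.5731, -0.4948, -0.4659], [0.0172, 0.6646, 0.747, 0.7504], [0.0, 0.0, 0.0, 1.0]] ['image', 'fovy', 'cx', 'cy', 'extrinsics']
top 51.235911313027394 326.0347322689249 205.64039863376894 [[-0.0276, 0.9896, -0.1409, 0.4066], [-0.999, -0.0323, -0.031, -0.0183], [-0.0352, 0.1399, 0.9895, 0.9279], [0.0, 0.0, 0.0, 1.0]] ['image', 'fovy', 'cx', 'cy', 'extrinsics']
{'time': 0.1, 'qpos': array([ 1.12297450e+00,  2.87117194e-01,  1.57803341e+00, -1.76520205e-05,
        1.27858367e+00, -1.49988437e-01]), 'dq': array([-0.00131497, -0.0009726 , -0.00220122,  0.00027514,  0.00074187,
       -0.00022759]), 'joint_efforts': array([ 6.69983474e-04, -4.07296550e+01, -2.93698347e+01, -1.23488476e-04,
        3.38886741e-03, -3.53651934e-06]), 'eef_pos': array([0.1978007 , 0.64478066, 0.24405719]), 'tcp_rot': array([ 1.48364295e-01,  9.88932197e-01, -1.02581571e-03, -3.07250638e-04]), 'contact_force': array([0.03821976, 0.14819462, 0.20138514]), 'wrist_torque': array([0.03950208, 0.01751522, 0.02495361]), 'finger_force': 0.0, 'opening': 0.998479231706501} 0.014
```

View pics/top0.png

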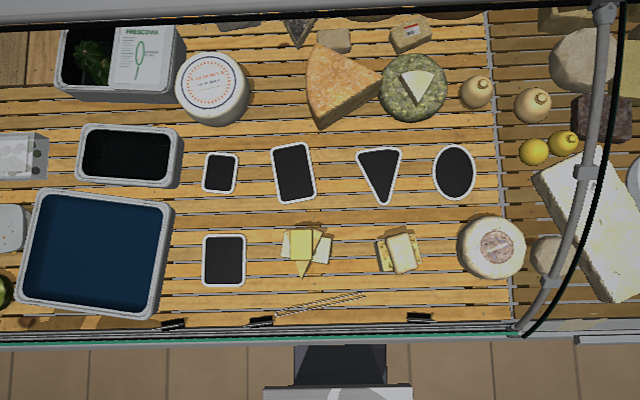

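View pics/scene0.png

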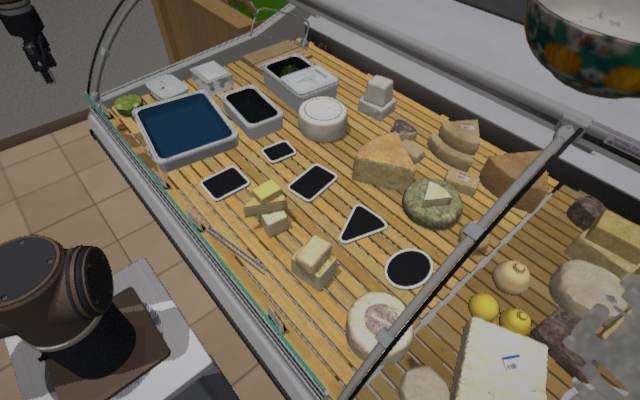

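Top view: small tray is at about (220,172), long (293,172), wedge (379,172), oval (454,171) and square (223,260). The piles are at (305,247) and (400,252). The scene view agrees, and a rail curves up near the arm at left (90,97)–(165,0).

```bash
cat > h.py <<'E'
import numpy as np, cv2
from plant import ctrl
from scipy.spatial.transform import Rotation as R
def ray(c,px):
    px=np.atleast_2d(np.asarray(px,float)); f=200/np.tan(np.radians(c["fovy"]/2))
    d=(px-[c["cx"],c["cy"]])
    if c.get("fish"):
        r=np.linalg.norm(d,axis=1,keepdims=True)+1e-9; t=r/f
        v=np.hstack([d/r*np.sin(t),np.cos(t)])
    else: v=np.hstack([d/f,np.ones((len(d),1))])
    v=v*[1,-1,-1]; E=c["extrinsics"]
    return E[:3,3], v@E[:3,:3].T
def plane(c,px,z):
    o,v=ray(c,px); return (o+v*((z-o[2])/v[:,2:]))[:,:2]
def proj(c,P):
    E=c["extrinsics"]; f=200/np.tan(np.radians(c["fovy"]/2))
    q=(np.atleast_2d(P)-E[:3,3])@E[:3,:3]; q=q*[1,-1,-1]
    if c.get("fish"):
        r=np.linalg.norm(q[:,:2],axis=1,keepdims=True); return q[:,:2]/r*np.arctan2(r,q[:,2:])*f+[c["cx"],c["cy"]]
    return q[:,:2]/q[:,2:]*f+[c["cx"],c["cy"]]
def cam(n,save=None):
    c=ctrl.read_camera(n); c["fish"]=n=="wrist"
    if save: cv2.imwrite(f"pics/{save}.png",c["image"][:,:,::-1])
    return c
def blobs(mask,amin=150):
    mask=cv2.morphologyEx(mask.astype(np.uint8),cv2.MORPH_OPEN,np.ones((3,3)))
    cs,_=cv2.findContours(mask,cv2.RETR_EXTERNAL,cv2.CHAIN_APPROX_NONE)
    return [k[:,0,:] for k in cs if cv2.contourArea(k)>amin]
def rect(xy):  # centre, (short,long), yaw of long axis (deg from +y, ccw), mm
    (a,b),(w,h),t=cv2.minAreaRect((xy*1000).astype(np.float32))
    if w>h: w,h,t=h,w,t+90
    t=(t+90)%180-90
    return np.round([a,b,w,h,t],1)
E
python3 - <<'E'
from h import *
c=cam("top"); im=c["image"].astype(int)
for k in blobs(im.max(2)<60):
    m=k.mean(0)
    if 190<m[0]<490 and 130<m[1]<300:
        w=plane(c,k,.006); print(m.round(),rect(w), "ell",np.round(cv2.fitEllipse((w*1000).astype(np.float32)),1) if False else [np.round(x,1) for x in cv2.fitEllipse((w*1000).astype(np.float32))])
        if 360<m[0]<400: print("tri",cv2.minEnclosingTriangle((w*1000).astype(np.float32))[1][:,0].round(1).tolist())
s=cam("scene")
print("rail",plane(s,[[90,97]],0),proj(s,[[.198,.645,.245]]))
a=cv2.resize(c["image"][215:290,265:440],None,fx=4.5,fy=4.5,interpolation=cv2.INTER_CUBIC)
b=cv2.resize(s["image"][170:295,235:350],None,fx=2,fy=2,interpolation=cv2.INTER_CUBIC)
o=np.zeros((600,790,3),np.uint8); o[:a.shape[0],:a.shape[1]]=a; o[340:340+b.shape[0],:b.shape[1]]=b
cv2.imwrite("pics/piles.png",o[:,:,::-1])
w=cam("wrist","w0"); print(w["fovy"],w["cx"],w["cy"],w["extrinsics"].round(3).tolist())
E
```

```text
[223. 260.] [424.2 241.5  81.8 101.   88.5] ell [array([423.9, 241.2]), array([ 91.6, 118.4]), np.float64(89.3)]
[219. 173.] [621.8 252.   60.7  79.3  82.2] ell [array([622.1, 252. ]), array([67.2, 90.7]), np.float64(82.7)]
[380. 171.] [610.4 -99.3  85.7 119.6  73.5] ell [array([ 616.8, -112.4]), array([ 80.5, 121.7]), np.float64(94.1)]
tri [[655.9000244140625, -60.599998474121094], [663.5, -159.8000030517578], [525.0, -118.69999694824219]]
[454. 172.] [ 604.8 -277.5   79.6  110.2   86.3] ell [array([ 605., -277.]), array([ 79.6, 111.5]), np.float64(85.7)]
[293. 173.] [616.3  84.   74.1 121.2 -80.7] ell [array([616.4,  84. ]), array([ 82.2, 142.8]), np.float64(98.9)]
rail [[0.28456645 0.92759788]] [[51.96165737 73.54613655]]
65.70646984690485 318.5664200132314 200.51463623476047 [[0.293, -0.923, -0.251, 0.135], [0.956, 0.282, 0.078, 0.664], [-0.001, -0.263, 0.965, 0.374], [0.0, 0.0, 0.0, 1.0]]
```

View pics/piles.png

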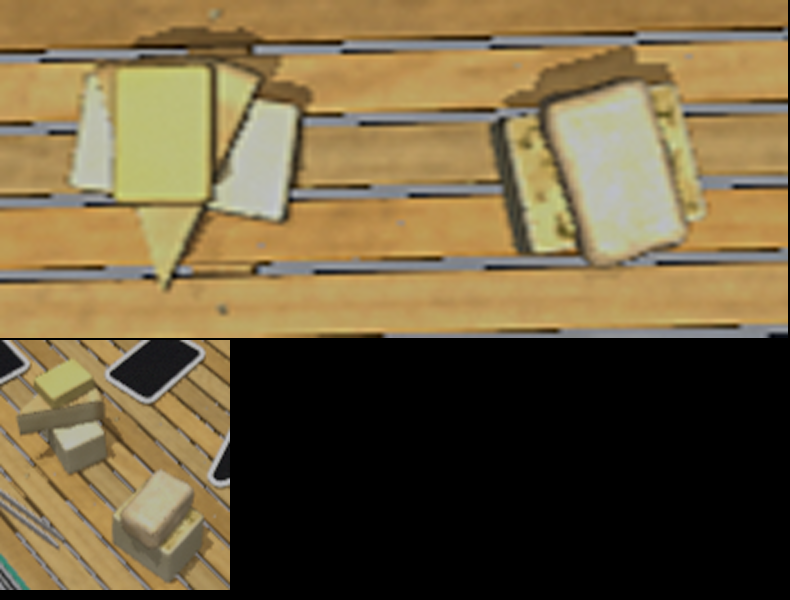

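```bash
cat >> h.py <<'E'
def go(x,y,z,psi):  # metres, deg (world angle of tool y); numbers for send_rows
    s=ctrl.get_state(); r=R.from_quat(s["tcp_rot"])
    c,n=np.cos(np.radians(psi)),np.sin(np.radians(psi))
    T=R.from_matrix(np.array([[-n,c,0],[c,n,0],[0,0,-1]]))
    sh=r.inv().apply(np.array([x,y,z])-s["eef_pos"])/.2; tu=(r.inv()*T).as_rotvec()/(2*np.pi)
    a=r.as_matrix()[:,1]
    print("t",round(s["time"],2),"at",s["eef_pos"].round(4),"psi",np.degrees(np.arctan2(a[1],a[0])).round(2),"turn",tu.round(4),"shift",sh.round(4),"q6",s["qpos"][5].round(2),"open",round(s["opening"],3))
E
python3 - <<'E'
from h import *
c=cam("top"); im=c["image"]; h=cv2.cvtColor(im,cv2.COLOR_RGB2HSV).astype(int); hh=h[232,300]; print(hh,h[250,300],h[250,325],h[250,400])
for k in blobs((abs(h[...,0]-h[245,302,0])<5)&(h[...,1]>95)&(h[...,2]>170),100):
    m=k.mean(0)
    if 265<m[0]<440 and 215<m[1]<290: print("yellow",m.round(1),rect(plane(c,k,.114)))
# hand-read corners in the crop
C=lambda L:np.array(L,float)/4.5+[265,215]
print("butter",rect(plane(c,C([(115,65),(212,66),(210,203),(113,200)]),.114)))
print("brick",rect(plane(c,C([(545,100),(640,80),(688,240),(595,265)]),.10)))
go(.43,.045,.33,90)
E
```

```text
[ 31 103 193] [ 30  91 190] [ 31  32 191] [ 34  20 190]
butter [447.2  58.1  42.4  59.3  87.8]
brick [ 426.4 -138.6   42.5   74.4  -76.4]
t 0.3 at [0.1979 0.6451 0.2448] psi 72.94 turn [-0.0001 -0.     -0.0474] shift [-1.9897 -2.5283 -0.4241] q6 -0.15 open 0.997
```

Call:
send_rows:
  moves: "0 0 0 -0.4 -0.5 -0.2 1;0 0 0 -0.7 -0.85 -0.4 1;0 0 0 -0.8 -1 -0.4 1;0 0 0 -0.8 -1 -0.4 1;0 0 0 -0.8 -1 -0.4 1;0 0 0 -0.8 -1 -0.4 1"

```text
time: 1.05
eef_pos: [0.2928, 0.4068, 0.3259]
tcp_rot: [0.149, 0.989, 0.001, 0.0]
contact_force: [-0.1, 0.2, -0.3]
opening: 1.001
finger_force: 0.0
```

Call:
send_rows:
  moves: "0 0 0 -0.8 -1 0 1;0 0 0 -0.8 -1 0 1;0 0 0 -0.8 -1 0 1;0 0 0 -0.8 -1 0 1;0 0 0 -0.8 -1 0 1;0 0 0 -0.8 -1 0 1"

```text
time: 1.8
eef_pos: [0.3866, 0.1698, 0.3247]
tcp_rot: [0.148, 0.989, 0.0, -0.001]
contact_force: [0.3, 0.8, 0.4]
opening: 1.002
finger_force: 0.0
```

Run:
```python
from h import *
go(.43,.045,.33,90)
```

```text
t 1.8 at [0.3866 0.1698 0.3247] psi 72.94 turn [ 0.0001 -0.0003 -0.0474] shift [-0.3903 -0.5327 -0.0274] q6 -1.1 open 1.002
```

Call:
send_rows:
  moves: "0 0 -0.02 -0.2 -0.25 -0.02 1;0 0 -0.042 -0.45 -0.45 -0.03 1;0 0 -0.042 -0.47 -0.45 -0.03 1;0 0 -0.042 -0.47 -0.45 -0.03 1;0 0 -0.042 -0.47 -0.45 -0.03 1"

```text
time: 2.42
eef_pos: [0.4494, 0.0574, 0.3311]
tcp_rot: [0.016, 1.0, 0.0, -0.0]
contact_force: [0.2, -0.4, 0.1]
opening: 1.004
finger_force: 0.0
```

Run:
```python
from h import *
go(.447,.058,.33,88)
w=cam("wrist","w1"); print(w["extrinsics"][:3,3].round(3))
print(proj(w,[[.447,.058,.114],[.447,.058,.0]]).round())
```

```text
t 2.42 at [0.4494 0.0574 0.3311] psi 88.22 turn [ 0.0001 -0.0001  0.0006] shift [0.0123 0.0028 0.0054] q6 -1.64 open 1.004
[0.384 0.059 0.461]
[[319. 174.]
 [319. 160.]]
```

View pics/w1.png

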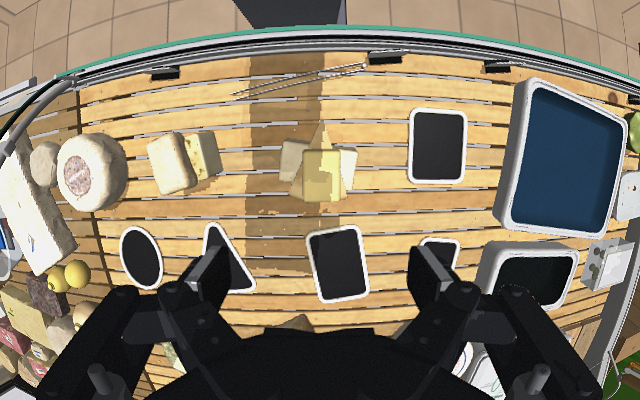

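Wrist view: butter is centred at about (322,173), with the wedge tip at (320,122). The long block's ends are at (292,155) and (345,170), and the brick/tall pile is at (185,160).

Run:
```python
from h import *
w=cam("wrist"); im=w["image"]; h=cv2.cvtColor(im,cv2.COLOR_RGB2HSV)
for p in [(322,163),(322,185),(320,140),(290,155),(350,175),(175,165),(205,155),(322,197)]: print(p,h[p[1],p[0]])
cv2.imwrite("pics/w2.png",cv2.resize(im[110:215,270:375],None,fx=5.7,fy=5.7,interpolation=cv2.INTER_CUBIC)[:,:,::-1])
```

```text
(322, 163) [ 30  77 246]
(322, 185) [ 22 106 209]
(320, 140) [ 18 108 166]
(290, 155) [ 21  61 196]
(350, 175) [ 30  13 243]
(175, 165) [ 30  21 243]
(205, 155) [ 22  57 116]
(322, 197) [ 22 109 203]
```

View pics/w2.png

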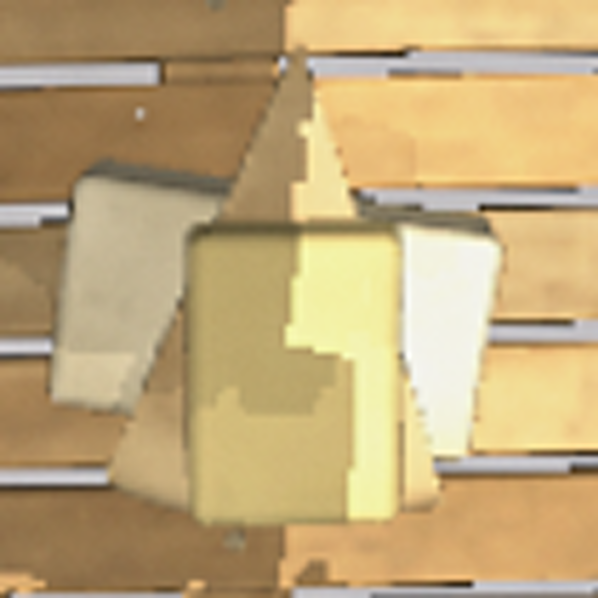

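Run:
```python
from h import *
w=cam("wrist")
C=lambda L:np.array(L,float)/5.7+[270,110]
print("butter",rect(plane(w,C([(188,236),(402,236),(401,520),(191,522)]),.114)))
t=plane(w,C([(300,55),(110,480),(437,505)]),.092)*1000; print("wedge",t.round(1).tolist(),[np.linalg.norm(t[i]-t[i-1]).round(1) for i in range(3)])
L=plane(w,C([(78,180),(52,400),(468,457),(500,240)]),.052); print("long",rect(L),(L*1000).round(1).tolist())
go(.447,.058,.33,88)
```

```text
butter [450.3  60.3  42.9  58.5  88.8]
wedge [[385.8, 63.5], [475.2, 19.8], [483.0, 90.4]] [np.float64(100.9), np.float64(99.5), np.float64(71.1)]
long [447.6  56.6  52.7 100.2  -9.8] [[413.1, 11.7], [465.1, 2.8], [482.1, 101.4], [430.2, 109.5]]
t 2.58 at [0.4495 0.0567 0.3314] psi 88.18 turn [0.     0.     0.0005] shift [0.0129 0.0061 0.0069] q6 -1.64 open 1.005
```

Call:
send_rows:
  moves: "0 0 0.001 0 0.01 0.2 1;0 0 -0.001 0 0.015 0.4 1;0 0 -0.001 0 0.015 0.6 1;0 0 -0.001 0 0.015 0.8 1;0 0 -0.001 0 0.015 0.95 1;0 0 -0.001 0 0.015 1 1;0 0 -0.001 0 0.015 1 1"

```text
time: 3.45
eef_pos: [0.4501, 0.0587, 0.1315]
tcp_rot: [0.014, 1.0, 0.0, -0.0]
contact_force: [-0.0, -0.0, -0.1]
opening: 1.001
finger_force: 0.0
```

Run:
```python
from h import *
go(.449,.060,.114,88.8)
```

```text
t 3.45 at [0.4501 0.0587 0.1315] psi 88.44 turn [ 0.    -0.    -0.001] shift [0.0055 0.0064 0.0874] q6 -1.64 open 1.001
```

Call:
send_rows:
  moves: "0 0 -0.001 0.005 0.006 0.05 1;0 0 -0.001 0.005 0.006 0.085 1;0 0 -0.001 0.005 0.006 0.085 1;0 0 -0.001 0.005 0.006 0.085 -1;0 0 -0.001 0.005 0.006 0.085 -1;0 0 -0.001 0.005 0.006 0.085 -1;0 0 -0.001 0.005 0.006 0.085 -1;0 0 -0.001 0.005 0.006 0.085 -1;0 0 -0.001 0.005 0.006 0.085 -1;0 0 -0.001 0.005 0.006 0.085 -1"
  newtons: 30

```text
time: 4.7
eef_pos: [0.4496, 0.0595, 0.1148]
tcp_rot: [0.011, 1.0, -0.0, 0.001]
contact_force: [0.3, 0.1, 4.6]
opening: 0.52
finger_force: 31.9
```

Call:
send_rows:
  moves: "0 0 0 0 0 -0.05 -1;0 0 0 0 0 -0.15 -1;0 0 0 0 0 -0.3 -1;0 0 0 -0.05 0.06 -0.42 -1;0 0 0.005 -0.18 0.2 -0.45 -1;0 0 0.01 -0.35 0.38 -0.45 -1;0 0 0.018 -0.52 0.56 -0.45 -1;0 0 0.018 -0.69 0.74 -0.45 -1;0 0 0.018 -0.8 0.88 -0.45 -1;0 0 0.018 -0.85 0.95 -0.45 -1;0 0 0.018 -0.85 0.97 -0.45 -1;0 0 0.018 -0.85 0.97 -0.45 -1"

```text
time: 6.2
eef_pos: [0.6225, 0.2498, 0.2038]
tcp_rot: [0.067, 0.998, -0.0, -0.001]
contact_force: [0.5, -0.4, -0.7]
opening: 0.515
finger_force: 31.4
```

Run:
```python
from h import *
go(.622,.252,.0275,82.2)
w=cam("wrist","w3"); im=w["image"].astype(int)
for k in blobs(im.max(2)<60,300):
    m=k.mean(0); p=plane(w,k,.006); r=rect(p)
    if 30<r[2]<130 and r[3]<180: print(m.round(),r)
t=cam("top","t3")
```

```text
t 6.2 at [0.6225 0.2498 0.2038] psi 82.32 turn [-0.0001 -0.0002  0.0003] shift [0.0024 0.0114 0.8814] q6 -1.21 open 0.515
[ 14. 218.] [ 607.8 -279.7   76.8  112.6   78.7]
[ 68. 210.] [ 615.7 -128.3   83.3  123.1  -65.5]
[180. 195.] [618.8  83.4  74.9 122.7 -80.7]
```

View pics/w3.png

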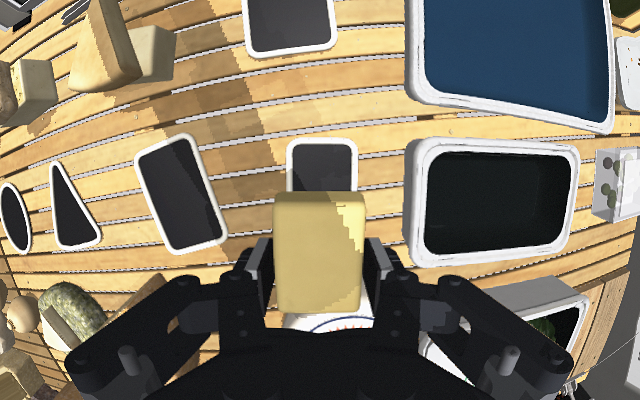

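Run:
```python
from h import *
w=cam("wrist")
b=plane(w,[(276,204),(362,204),(361,312),(279,313)],.203); print((b*1000).round(1).tolist(),rect(b))
print((plane(w,[(293,145),(351,145),(292,190),(353,190)],.006)*1000).round(1).tolist())
```

```text
[[592.0, 234.1], [597.1, 271.9], [654.9, 266.7], [649.8, 224.8]] [623.3 249.3  42.3  58.5  83.1]
[[581.9, 227.1], [590.1, 288.1], [630.4, 218.7], [639.3, 284.7]]
```

Call:
send_rows:
  moves: "0 0 0 -0.006 0.012 0.1 -1;0 0 0 -0.006 0.012 0.25 -1;0 0 0 -0.006 0.012 0.4 -1;0 0 0 -0.006 0.012 0.55 -1;0 0 0 -0.006 0.012 0.68 -1;0 0 0 -0.006 0.012 0.78 -1;0 0 0 -0.006 0.012 0.84 -1;0 0 0 -0.006 0.012 0.865 -1;0 0 0 -0.006 0.012 0.878 -1;0 0 0 -0.006 0.012 0.882 -1;0 0 0 -0.006 0.012 0.882 -1"

```text
time: 7.72
eef_pos: [0.6252, 0.2523, 0.0287]
tcp_rot: [0.067, 0.998, 0.0, 0.001]
contact_force: [-0.2, -0.8, -0.4]
opening: 0.516
finger_force: 31.4
```

Call:
send_rows:
  moves: "0 0 0 0 0 0.004 -1;0 0 0 0 0 0.008 -1;0 0 0 0 0 0.01 -1;0 0 0 0 0 0.01 -1"

```text
time: 8.22
eef_pos: [0.6252, 0.2523, 0.0274]
tcp_rot: [0.067, 0.998, 0.0, 0.0]
contact_force: [-2.2, -0.3, 5.3]
opening: 0.517
finger_force: 32.0
```

Call:
send_rows:
  moves: "0 0 0 0 0 0 0.2;0 0 0 0 0 0 0.4;0 0 0 0 0 0 0.5;0 0 0 0 0 0 0.5;0 0 0 0 0 -0.1 0.5;0 0 0 0 0 -0.3 0.5;0 0 0 0 0 -0.6 0.8;0 0 0 0 0 -0.9 1;0 0 0 0 0 -1 1;0 0 0 0 0 -1 1"

```text
time: 9.48
eef_pos: [0.6257, 0.2524, 0.2292]
tcp_rot: [0.067, 0.998, 0.001, 0.003]
contact_force: [-0.3, 0.4, -1.1]
opening: 1.002
finger_force: 0.0
```

Run:
```python
from h import *
w=cam("wrist","w4"); t=cam("top","t4")
# wedge: COM grip point from wrist estimate
tip=np.array([.3858,.0635]);yaw=np.radians(64)
Rm=np.array([[np.cos(yaw),-np.sin(yaw)],[np.sin(yaw),np.cos(yaw)]])
print("com",tip+Rm@(np.array([-11,-10])-[-35,54])/1000)
go(.447,.06,.30,84.8)
a=cv2.resize(w["image"][120:330,220:420],None,fx=2,fy=2); b=cv2.resize(t["image"][140:290,190:350],None,fx=2.3,fy=2.3)
o=np.zeros((430,790,3),np.uint8); o[:a.shape[0],:400]=a; o[:b.shape[0],410:410+b.shape[1]]=b
cv2.imwrite("pics/c4.png",o[:,:,::-1])
```

```text
com [0.45384373 0.0570153 ]
t 9.57 at [0.6237 0.2519 0.224 ] psi 82.3 turn [-0.0002 -0.0005 -0.007 ] shift [ 0.7482 -1.0697 -0.3767] q6 -1.2 open 1.004
```

View pics/c4.png

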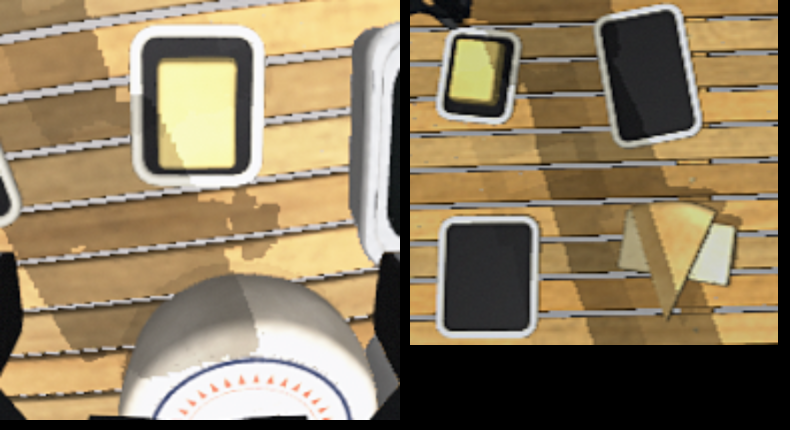

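Call:
send_rows:
  moves: "0 0 0 0.2 -0.28 -0.2 1;0 0 0 0.4 -0.56 -0.38 1;0 0 -0.007 0.6 -0.84 -0.38 1;0 0 -0.007 0.75 -1 -0.38 1;0 0 -0.007 0.75 -1 -0.38 1;0 0 -0.007 0.75 -1 -0.38 1;0 0 -0.007 0.75 -1 -0.38 1"

```text
time: 10.45
eef_pos: [0.4499, 0.0746, 0.301]
tcp_rot: [0.045, 0.999, 0.0, -0.001]
contact_force: [-0.2, -0.3, 0.4]
opening: 0.998
finger_force: 0.0
```

Run:
```python
from h import *
w=cam("wrist"); t=cam("top")
go(.454,.057,.114,84.8)
px=proj(w,[[.447,.057,.07]])[0].astype(int); print(px)
x0,y0=px[0]-65,px[1]-65
a=cv2.resize(w["image"][y0:y0+130,x0:x0+130],None,fx=4.5,fy=4.5,interpolation=cv2.INTER_CUBIC)
print("origin",x0,y0)
cv2.imwrite("pics/w5.png",a[:,:,::-1])
```

```text
t 10.55 at [0.45   0.0747 0.3013] psi 84.88 turn [ 0.     -0.0002  0.0002] shift [-0.0291 -0.0867  0.9363] q6 -1.54 open 0.998
[303 173]
origin 238 108
```

View pics/w5.png

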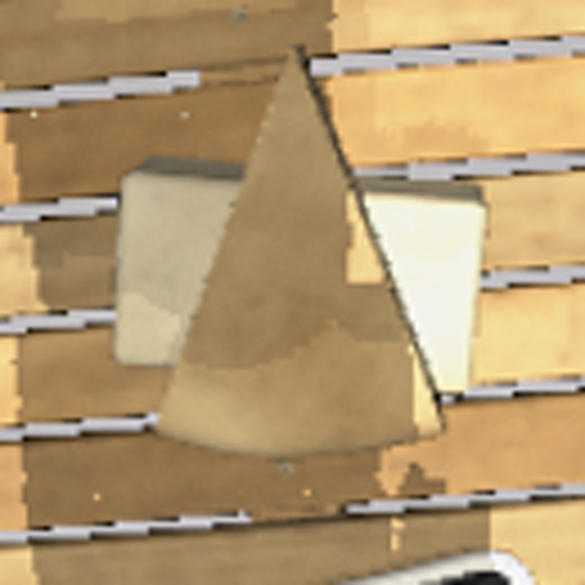

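Wedge now fully visible: tip (297,50), rind ends (158,430) and (440,430); long block top corners (120,172), (117,362), (467,390), (485,207).

Run:
```python
from h import *
w=cam("wrist"); t=cam("top")
C=lambda L:np.array(L,float)/4.5+[238,108]
def fit(p):
    m=np.array([[-35,54],[-35,-52],[36,-26.]]); q=p*1000
    A,_=cv2.estimateAffinePartial2D(m,q); 
    mc,qc=m.mean(0),q.mean(0); H=(m-mc).T@(q-qc); th=np.arctan2(H[0,1]-H[1,0],H[0,0]+H[1,1])
    Rm=np.array([[np.cos(th),-np.sin(th)],[np.sin(th),np.cos(th)]]); o=qc-Rm@mc
    com=o+Rm@[-11,-10]; print("origin",o.round(1),"yaw",np.degrees(th).round(1),"com",com.round(1),"scale",np.hypot(*A[:,0]).round(3))
fit(plane(w,C([(297,50),(158,430),(442,430)]),.092))
D=lambda L:(np.array(L,float)-[410,0])/2.3+[190,140]
fit(plane(t,D([(669,318),(638,205),(716,210)]),.092))
L=plane(w,C([(120,172),(117,362),(467,390),(485,207)]),.052); print("long",rect(L))
go(.454,.057,.074,84.8)
```

```text
origin [444.7  72.4] yaw 64.2 com [448.9  58.2] scale 0.955
origin [443.2  66.1] yaw 63.3 com [447.2  51.8] scale 0.958
long [447.1  56.1  53.7 100.8  -9.9]
t 10.65 at [0.4499 0.0747 0.3015] psi 84.88 turn [ 0.     -0.0002  0.0002] shift [-0.0297 -0.0862  1.1374] q6 -1.54 open 1.002
```

Call:
send_rows:
  moves: "0 0 0 0.008 -0.09 0.2 1;0 0 0 0.008 -0.09 0.4 1;0 0 0 0.008 -0.09 0.6 1;0 0 0 0.008 -0.09 0.8 1;0 0 0 0.008 -0.09 0.95 1;0 0 0 0.008 -0.09 1 1;0 0 0 0.008 -0.09 1 1;0 0 0 0.008 -0.09 1 1"

```text
time: 11.65
eef_pos: [0.4474, 0.0563, 0.1034]
tcp_rot: [0.045, 0.999, -0.0, 0.001]
contact_force: [0.2, -0.6, -0.4]
opening: 1.001
finger_force: 0.0
```

Run:
```python
from h import *
go(.4465,.057,.074,85)
```

```text
t 11.65 at [0.4474 0.0563 0.1034] psi 84.83 turn [-0.      0.0004 -0.0005] shift [0.0051 0.0032 0.1469] q6 -1.58 open 1.001
```

Call:
send_rows:
  moves: "0 0 0 0.005 0.003 0.07 1;0 0 0 0.005 0.003 0.13 1;0 0 0 0.005 0.003 0.147 1;0 0 0 0.005 0.003 0.147 1;0 0 0 0.005 0.003 0.147 -1;0 0 0 0.005 0.003 0.147 -1;0 0 0 0.005 0.003 0.147 -1;0 0 0 0.005 0.003 0.147 -1;0 0 0 0.005 0.003 0.147 -1;0 0 0 0.005 0.003 0.147 -1"
  newtons: 40

```text
time: 12.9
eef_pos: [0.4459, 0.0569, 0.0734]
tcp_rot: [0.045, 0.999, -0.0, 0.001]
contact_force: [-1.7, -0.5, 5.3]
opening: 0.664
finger_force: 40.0
```

Call:
send_rows:
  moves: "0 0 0 0 0 -0.02 -1;0 0 0 0 0 -0.05 -1;0 0 0 0 0 -0.1 -1;0 0 0 0 0 -0.2 -1;0 0 0 0 0 -0.35 -1;0 0 0 0 0 -0.5 -1;0 0 0 0 0 -0.6 -1;0 0 0 0 0 -0.6 -1"

```text
time: 13.9
eef_pos: [0.4463, 0.0569, 0.1947]
tcp_rot: [0.045, 0.999, -0.0, 0.002]
contact_force: [1.0, 0.1, -3.0]
opening: 0.659
finger_force: 40.2
```

Run:
```python
from h import *
w=cam("wrist","w6"); go(.60,-.10,.19,94)
print(proj(w,[[.447,.057,.21]]).round())
```

```text
t 13.95 at [0.4454 0.057  0.1931] psi 84.82 turn [-0.      0.0003 -0.0255] shift [-0.8409 -0.7118  0.0169] q6 -1.58 open 0.66
[[320. 281.]]
```

View pics/w6.png

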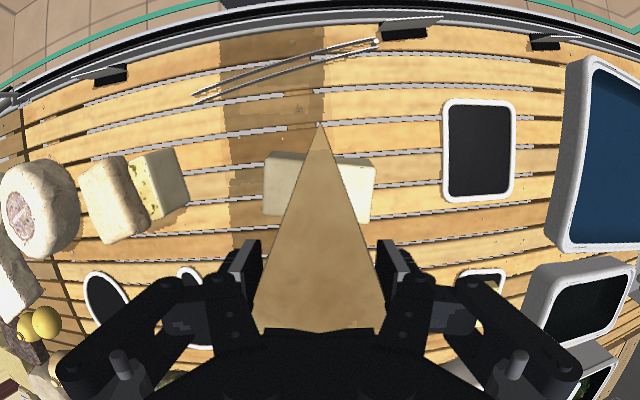

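Run:
```python
from h import *
t=cam("top","t7"); s=cam("scene"); w=cam("wrist")
print("tip", (plane(w,[(320,122)],.2115)*1000).round(1), ctrl.get_state()["eef_pos"].round(4))
def side(c,k,z):
    p=plane(c,k,z)*1000; p=p.astype(np.float32)
    T=cv2.minEnclosingTriangle(p)[1][:,0]; tip=T[T[:,0].argmin()]; o=[v for v in T if v is not tip and not np.array_equal(v,tip)]
    o.sort(key=lambda v:-v[1]); L=[]
    for v in o:
        d=v-tip; n=np.linalg.norm(d); u=d/n; r=p-tip; al=r@u; pe=abs(r[:,0]*u[1]-r[:,1]*u[0])
        q=p[(al>.3*n)&(al<.8*n)&(pe<4)]; vx,vy,x0,y0=cv2.fitLine(q,cv2.DIST_HUBER,0,.01,.01)[:,0]
        L.append((np.array([x0,y0]),np.array([vx,vy])*np.sign(vx)))
    (a,u),(b,v)=L; x=a+u*np.linalg.solve(np.array([u,-v]).T,b-a)[0]
    ang=[np.degrees(np.arctan2(q[1],q[0])).round(1) for q in (u,v)]
    print("apex",x.round(1),ang,"farx",p[p[:,0]>p[:,0].max()-3].mean(0).round(1))
for n,c,roi in (("top",t,(340,420,130,220)),("scene",s,(330,395,200,245))):
    im=c["image"].astype(int)
    for k in blobs(im.max(2)<60,100):
        m=k.mean(0)
        if roi[0]<m[0]<roi[1] and roi[2]<m[1]<roi[3]: print(n,m.round(),cv2.contourArea(k)); side(c,k,.006)
    for k in blobs(im.max(2)<60,100):
        r=rect(plane(c,k,.006))
        if 500<r[0]<700 or abs(r[1]-241)<15:
            if 50<r[2]<90 and r[3]<125: print(n,r)
h=cv2.cvtColor(t["image"],cv2.COLOR_RGB2HSV).astype(int)
for k in blobs((h[...,2]>120)&(h[...,1]>70)&(h[...,0]>22),60):
    m=k.mean(0)
    if 205<m[0]<240 and 155<m[1]<195: print("butter",rect(plane(t,k,.026)))
```

```text
tip [[380.3  63. ]] [0.4442 0.057  0.1911]
top [380. 171.] 1168.5
apex [ 531.5 -118.9] [np.float32(25.4), np.float32(-16.9)] farx [ 659.5 -123.1]
top [609.2 239.1  50.6  91.6  45.8]
top [610.3 -99.6  85.1 119.6  73.5]
top [ 604.8 -277.5   79.6  110.2   86.3]
top [615.8  83.9  74.2 121.  -80.5]
scene [360. 224.] 668.5
apex [ 537.6 -115.7] [np.float32(25.9), np.float32(-16.7)] farx [ 660.6 -117.6]
scene [ 607.7 -274.4   80.3  109.2   84.7]
scene [ 615.4 -122.6   81.7  118.6  -65.2]
scene [425.7 243.8  77.1  98.8  89.2]
scene [618.9  87.2  71.8 118.  -80.6]
butter [623.  249.9  42.7  58.8  82. ]
```

Call:
send_rows:
  moves: "0 0 -0.005 -0.1 -0.08 0 -1;0 0 -0.01 -0.25 -0.22 0 -1;0 0 -0.016 -0.42 -0.36 0 -1;0 0 -0.022 -0.6 -0.52 0 -1;0 0 -0.0265 -0.75 -0.64 0 -1;0 0 -0.0265 -0.86 -0.73 0 -1;0 0 -0.0265 -0.92 -0.77 0 -1;0 0 -0.0265 -0.935 -0.765 0 -1;0 0 -0.0265 -0.935 -0.765 0 -1;0 0 -0.0265 -0.935 -0.765 0 -1"

```text
time: 15.35
eef_pos: [0.617, -0.1114, 0.1925]
tcp_rot: [-0.039, 0.999, 0.0, -0.0]
contact_force: [0.1, -0.2, -1.4]
opening: 0.657
finger_force: 40.1
```

Run:
```python
from h import *
go(.6185,-.1115,.0265,94.3); t=cam("top"); go(.6185,-.1115,.0265,94.3)
```

```text
t 15.35 at [ 0.617  -0.1114  0.1925] psi 94.41 turn [ 0.     -0.0001  0.0003] shift [-0.0076 -0.0014  0.83  ] q6 -1.99 open 0.657
t 15.4 at [ 0.6171 -0.1115  0.1926] psi 94.41 turn [ 0.     -0.      0.0003] shift [-7.100e-03 -8.000e-04  8.306e-01] q6 -1.99 open 0.662
```

Call:
send_rows:
  moves: "0 0 0 -0.007 0 0.1 -1;0 0 0 -0.007 0 0.25 -1;0 0 0 -0.007 0 0.4 -1;0 0 0 -0.007 0 0.55 -1;0 0 0 -0.007 0 0.68 -1;0 0 0 -0.007 0 0.76 -1;0 0 0 -0.007 0 0.8 -1;0 0 0 -0.007 0 0.815 -1;0 0 0 -0.007 0 0.825 -1;0 0 0 -0.007 0 0.83 -1;0 0 0 -0.007 0 0.83 -1"

```text
time: 16.77
eef_pos: [0.6193, -0.1123, 0.0271]
tcp_rot: [-0.038, 0.999, -0.0, 0.0]
contact_force: [-0.9, 0.8, -1.0]
opening: 0.66
finger_force: 40.2
```

Run:
```python
from h import *
go(.6185,-.1115,.0255,94.3); w=cam("wrist"); t=cam("top")
p=proj(w,[[.6,-.11,.03]])[0].astype(int); print(p)
a=cv2.resize(w["image"][100:340,220:420],None,fx=2,fy=2)
b=cv2.resize(t["image"][135:215,340:420],None,fx=4.8,fy=4.8)
o=np.zeros((480,790,3),np.uint8); o[:480,:400]=a; o[:384,405:789]=b; cv2.imwrite("pics/c8.png",o[:,:,::-1])
```

```text
t 16.77 at [ 0.6193 -0.1123  0.0271] psi 94.36 turn [-0.0001  0.0001  0.0002] shift [0.0035 0.0043 0.0078] q6 -1.99 open 0.66
[328 227]
```

View pics/c8.png

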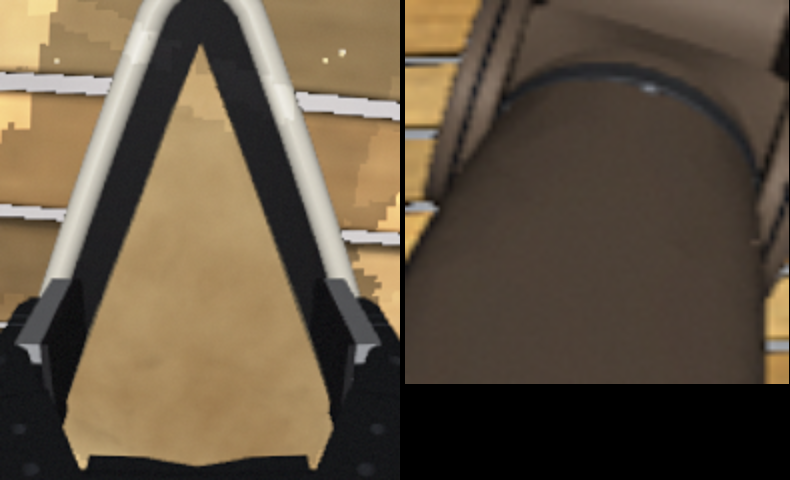

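Call:
send_rows:
  moves: "0 0 0 0.002 0.002 0.004 -1;0 0 0 0.002 0.002 0.007 -1;0 0 0 0.002 0.002 0.009 -1;0 0 0 0.002 0.002 0.009 -1"

```text
time: 17.38
eef_pos: [0.6188, -0.1119, 0.0255]
tcp_rot: [-0.038, 0.999, -0.0, 0.0]
contact_force: [-2.2, 0.3, 5.3]
opening: 0.66
finger_force: 41.1
```

Call:
send_rows:
  moves: "0 0 0 0 0 0 0.4;0 0 0 0 0 0 0.7;0 0 0 0 0 0 1;0 0 0 0 0 -0.05 1;0 0 0 0 0 -0.2 1;0 0 0 0 0 -0.45 1;0 0 0 0 0 -0.75 1;0 0 0 0 0 -1 1;0 0 0.05 0.15 0.15 -1 1;0 0 0.1 0.35 0.3 -1 1;0 0 0.13 0.6 0.45 -1 1;0 0 0.16 0.8 0.6 -1 1"

```text
time: 18.88
eef_pos: [0.4482, -0.0036, 0.2252]
tcp_rot: [0.334, 0.943, 0.0, 0.0]
contact_force: [-0.2, -0.1, 1.3]
opening: 1.001
finger_force: 0.0
```

Run:
```python
from h import *
t=cam("top"); go(.447,.056,.23,-9.9)
h=cv2.cvtColor(t["image"],cv2.COLOR_RGB2HSV).astype(int)
cv2.imwrite("pics/c9.png",cv2.resize(t["image"][135:290,340:440],None,fx=3.8,fy=3.8,interpolation=cv2.INTER_CUBIC)[:,:,::-1])
```

```text
t 18.93 at [ 0.4435 -0.0006  0.2236] psi 50.85 turn [-0.0007 -0.0007  0.1688] shift [ 0.1654  0.2304 -0.0314] q6 -1.12 open 1.0
```

View pics/c9.png

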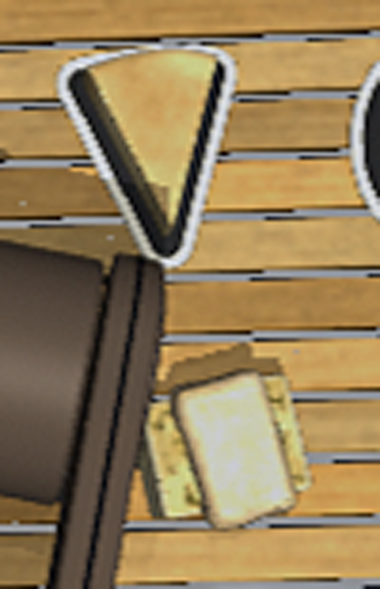

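Call:
send_rows:
  moves: "0 0 0.025 0.05 0.06 -0.03 1;0 0 0.05 0.1 0.12 -0.03 1;0 0 0.08 0.14 0.2 -0.03 1;0 0 0.11 0.165 0.23 -0.03 1;0 0 0.14 0.165 0.23 -0.03 1;0 0 0.169 0.165 0.23 -0.03 1;0 0 0.169 0.165 0.23 -0.03 1;0 0 0.169 0.165 0.23 -0.03 1"

```text
time: 19.92
eef_pos: [0.4529, 0.0521, 0.2311]
tcp_rot: [0.762, 0.647, 0.0, 0.0]
contact_force: [-0.1, 0.1, -1.1]
opening: 0.999
finger_force: 0.0
```

Run:
```python
from h import *
t=cam("top"); w=cam("wrist")
q=plane(t,np.array([(167,222),(83,68),(224,60)])/3.8+[340,135],.044)*1000
m=np.array([[-35,54],[36,-26.],[-35,-52]]); mc,qc=m.mean(0),q.mean(0); H=(m-mc).T@(q-qc); th=np.arctan2(H[0,1]-H[1,0],H[0,0]+H[1,1])
Rm=np.array([[np.cos(th),-np.sin(th)],[np.sin(th),np.cos(th)]]); print("wedge",(qc-Rm@mc).round(1),np.degrees(th).round(1))
go(.447,.056,.03,-9.9)
p=proj(w,[[.447,.056,.052]])[0].astype(int); x0,y0=p-66; print("origin",x0,y0)
im=w["image"]; h=cv2.cvtColor(im,cv2.COLOR_RGB2HSV).astype(int); print(h[p[1],p[0]])
cv2.imwrite("pics/w10.png",cv2.resize(im[y0:y0+132,x0:x0+132],None,fx=4,fy=4,interpolation=cv2.INTER_CUBIC)[:,:,::-1])
```

```text
wedge [612.  -99.7] 71.2
t 20.02 at [0.4529 0.0521 0.2309] psi -9.36 turn [0.     0.     0.0015] shift [ 0.0143 -0.0324  1.0045] q6 0.05 open 0.999
origin 245 114
[ 21  61 204]
```

View pics/w10.png

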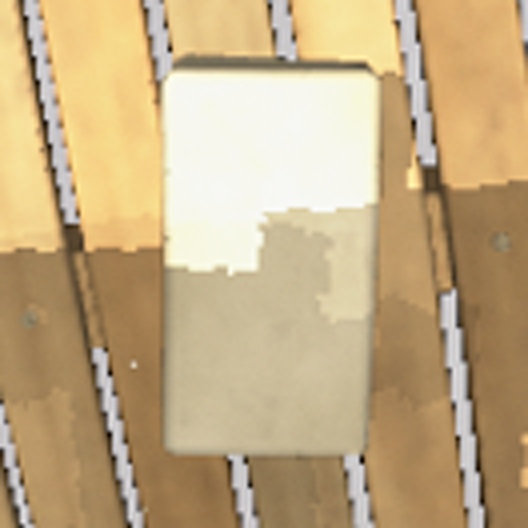

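Run:
```python
from h import *
w=cam("wrist")
r=rect(plane(w,np.array([(165,72),(379,72),(366,453),(166,453)])/4+[245,114],.052)); print(r)
go(r[0]/1e3,r[1]/1e3,.03,r[4])
```

```text
[447.7  55.6  53.2 100.9 -10.5]
t 20.07 at [0.4528 0.0522 0.2308] psi -9.38 turn [ 0.     -0.      0.0031] shift [ 0.0127 -0.0283  1.0042] q6 0.06 open 0.996
```

Call:
send_rows:
  moves: "0 0 0.0025 0.012 -0.028 0.2 1;0 0 0.0025 0.012 -0.028 0.4 1;0 0 0.0025 0.012 -0.028 0.6 1;0 0 0.0025 0.012 -0.028 0.8 1;0 0 0.0025 0.012 -0.028 0.92 1;0 0 0.0025 0.012 -0.028 1 1;0 0 0.0025 0.012 -0.028 1 1;0 0 0.0025 0.012 -0.028 1 -1;0 0 0.0025 0.012 -0.028 1 -1;0 0 0.0025 0.012 -0.028 1 -1;0 0 0.0025 0.012 -0.028 1 -1;0 0 0.0025 0.012 -0.028 1 -1"
  newtons: 50

```text
time: 21.58
eef_pos: [0.4488, 0.0554, 0.0321]
tcp_rot: [0.768, 0.64, 0.001, 0.001]
contact_force: [-0.1, -0.3, 7.0]
opening: 0.671
finger_force: 56.0
```

Run:
```python
from h import *
go(.618,.0855,.034,-80.6)
```

```text
t 21.57 at [0.4488 0.0554 0.0321] psi -10.34 turn [ 0.0003 -0.0002  0.1952] shift [ 0.2999  0.8053 -0.0077] q6 0.08 open 0.671
```

Call:
send_rows:
  moves: "0 0 0 0 0 -0.05 -1;0 0 0 0 0 -0.15 -1;0 0 0 0 0 -0.3 -1;0 0 0.02 0.02 0.06 -0.45 -1;0 0 0.045 0.07 0.18 -0.5 -1;0 0 0.07 0.13 0.34 -0.5 -1;0 0 0.1 0.19 0.5 -0.5 -1;0 0 0.13 0.24 0.65 -0.5 -1;0 0 0.155 0.28 0.75 -0.5 -1;0 0 0.18 0.298 0.795 -0.5 -1;0 0 0.195 0.298 0.803 -0.5 -1;0 0 0.195 0.298 0.803 -0.5 -1"

```text
time: 23.08
eef_pos: [0.6156, 0.0853, 0.1298]
tcp_rot: [0.997, 0.083, -0.001, -0.0]
contact_force: [0.1, -0.2, -3.5]
opening: 0.669
finger_force: 55.0
```

Run:
```python
from h import *
go(.618,.0855,.037,-80.6)
w=cam("wrist"); im=w["image"].astype(int); h=cv2.cvtColor(w["image"],cv2.COLOR_RGB2HSV).astype(int)
p=proj(w,[[.618,.0855,.153]])[0]; print(p,h[int(p[1]),int(p[0])])
cv2.imwrite("pics/w11.png",w["image"][:,:,::-1])
```

```text
t 23.07 at [0.6156 0.0853 0.1298] psi -80.49 turn [-0.0001  0.0003  0.0003] shift [0.0129 0.0012 0.4638] q6 1.38 open 0.669
[317.735764   286.46427445] [ 21  62 184]
```

Call:
send_rows:
  moves: "0 0 0 0.012 0 0.08 -1;0 0 0 0.012 0 0.18 -1;0 0 0 0.012 0 0.28 -1;0 0 0 0.012 0 0.36 -1;0 0 0 0.012 0 0.41 -1;0 0 0 0.012 0 0.44 -1;0 0 0 0.012 0 0.455 -1;0 0 0 0.012 0 0.463 -1;0 0 0 0.012 0 0.468 -1;0 0 0 0.012 0 0.47 -1;0 0 0 0.012 0 0.47 -1"

```text
time: 24.5
eef_pos: [0.6188, 0.0857, 0.0369]
tcp_rot: [0.997, 0.082, 0.0, 0.0]
contact_force: [-0.6, -0.2, -3.1]
opening: 0.672
finger_force: 55.0
```

Run:
```python
from h import *
go(.618,.0855,.036,-80.6)
w=cam("wrist"); cv2.imwrite("pics/w12.png",cv2.resize(w["image"][40:400,170:470],None,fx=1.6,fy=1.6)[:,:,::-1])
```

```text
t 24.5 at [0.6188 0.0857 0.0369] psi -80.56 turn [ 0.     -0.      0.0001] shift [-0.0043  0.0001  0.0045] q6 1.38 open 0.672
```

View pics/w12.png

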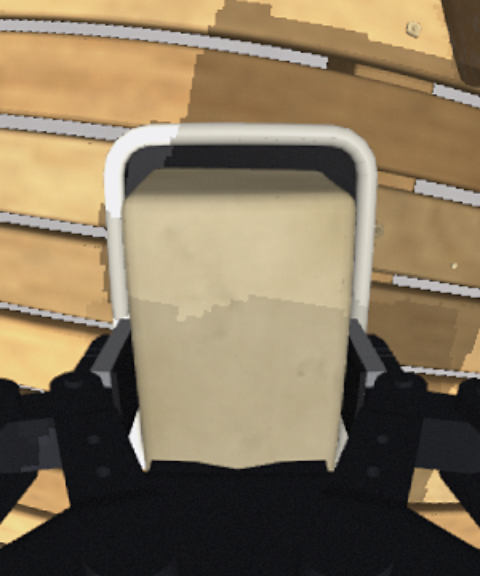

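Call:
send_rows:
  moves: "0 0 0 -0.003 0 0.004 -1;0 0 0 -0.003 0 0.008 -1;0 0 0 -0.003 0 0.009 -1;0 0 0 -0.003 0 0.009 0.5;0 0 0 -0.003 0 0.009 0.8;0 0 0 -0.003 0 0.009 1;0 0 0 -0.003 0 -0.05 1;0 0 0 -0.003 0 -0.3 1;0 0 0 -0.003 0 -0.6 1;0 0 0 -0.003 0 -0.9 1;0 0 0 -0.003 0 -1 1;0 0 0 -0.003 0 -1 1"

```text
time: 26.05
eef_pos: [0.6189, 0.0856, 0.2389]
tcp_rot: [0.997, 0.082, 0.002, 0.0]
contact_force: [-0.4, 0.0, -0.6]
opening: 1.001
finger_force: 0.0
```

Run:
```python
from h import *
go(.426,-.137,.28,-75)
```

```text
t 26.05 at [0.6189 0.0856 0.2389] psi -80.55 turn [ 0.0002 -0.0006 -0.0154] shift [-1.1335  0.9395 -0.2092] q6 1.38 open 1.001
```

Call:
send_rows:
  moves: "0 0 0 -0.25 0.2 -0.1 1;0 0 0 -0.5 0.4 -0.2 1;0 0 -0.008 -0.75 0.6 -0.2 1;0 0 -0.0155 -0.95 0.8 -0.2 1;0 0 -0.0155 -1 0.94 -0.2 1;0 0 -0.0155 -1 0.94 -0.2 1;0 0 -0.0155 -1 0.94 -0.2 1"

```text
time: 26.92
eef_pos: [0.4512, -0.132, 0.2746]
tcp_rot: [0.991, 0.131, -0.001, -0.001]
contact_force: [1.0, 0.7, -0.1]
opening: 1.004
finger_force: 0.0
```

Run:
```python
from h import *
go(.426,-.137,.28,-75)
w=cam("wrist"); t=cam("top")
im=w["image"]; h=cv2.cvtColor(im,cv2.COLOR_RGB2HSV).astype(int)
p=proj(w,[[.43,-.138,.104]])[0].astype(int); print(p)
for r in range(-60,61,8): print([f"{a[0]}/{a[1]}/{a[2]}" for a in h[p[1]+r,p[0]-72:p[0]+73:12]])
```

```text
t 26.93 at [ 0.4512 -0.132   0.2746] psi -74.99 turn [-0.0005  0.0004  0.    ] shift [-0.1281 -0.0087 -0.0266] q6 0.81 open 1.004
[318 207]
['18/107/217', '8/8/128', '9/21/193', '17/124/158', '17/117/170', '17/115/168', '17/119/171', '17/122/165', '18/120/164', '17/119/167', '165/3/194', '17/150/92', '16/130/129']
['19/102/228', '18/109/224', '17/111/214', '18/109/133', '0/4/191', '17/129/132', '17/118/166', '17/119/167', '17/114/163', '17/117/170', '17/115/168', '17/115/169', '4/9/188']
['19/109/223', '20/101/233', '17/107/160', '18/109/148', '20/60/107', '21/56/110', '21/55/111', '21/55/112', '19/79/119', '17/118/166', '17/121/164', '19/114/235', '20/111/238']
['15/25/102', '17/146/56', '18/111/149', '18/110/150', '21/111/170', '17/86/134', '18/73/130', '17/79/120', '19/67/122', '23/62/107', '17/128/147', '19/111/238', '22/105/239']
['17/127/228', '16/127/166', '16/134/147', '170/4/192', '21/101/176', '17/68/220', '17/78/179', '18/76/190', '17/68/142', '21/101/167', '18/108/226', '11/16/131', '14/53/192']
['17/127/167', '17/131/170', '17/128/173', '16/131/164', '20/108/163', '18/54
[... 1180 characters left out ...]
8/173', '18/111/152', '17/111/147', '19/109/230', '19/109/230', '17/114/197', '165/8/131', '20/109/237', '17/114/220', '18/116/224', '19/106/233', '21/102/240']
['17/127/148', '17/122/132', '17/22/105', '18/110/151', '19/109/229', '20/104/230', '19/113/231', '19/105/235', '18/110/229', '18/113/151', '132/7/195', '21/102/243', '19/113/236']
['17/120/149', '17/120/127', '16/120/125', '17/125/208', '18/133/88', '17/99/108', '18/115/217', '20/101/238', '19/109/227', '18/104/228', '21/98/239', '20/101/240', '18/112/114']
['30/1/189', '17/117/139', '18/115/213', '17/121/208', '17/122/203', '17/121/209', '16/121/209', '16/75/82', '21/104/237', '19/108/231', '20/104/234', '19/107/233', '19/106/227']
```

Run:
```python
from h import *
w=cam("wrist"); h=cv2.cvtColor(w["image"],cv2.COLOR_RGB2HSV).astype(int); p=proj(w,[[.43,-.138,.104]])[0]
def meas(mask,z,tag,k0=7):
    m=cv2.morphologyEx(mask.astype(np.uint8),cv2.MORPH_OPEN,np.ones((k0,k0))); m=cv2.morphologyEx(m,cv2.MORPH_CLOSE,np.ones((7,7)))
    for k in blobs(m,800):
        c=k.mean(0)
        if np.hypot(*(c-p))<60: print(tag,c.round(),k.min(0),k.max(0),rect(plane(w,k,z)))
meas((h[...,1]>25)&(h[...,1]<93)&(h[...,2]>100)&(h[...,0]>13)&(h[...,0]<31),.098,"brick(all)")
meas((h[...,1]>25)&(h[...,1]<90)&(h[...,2]>145)&(h[...,0]>13)&(h[...,0]<31),.102,"brick top")
meas((h[...,1]>85)&(h[...,1]<112)&(h[...,0]>=20)&(h[...,0]<=23)&(h[...,2]<200),.066,"tallrind",3)
go(.426,-.137,.28,-75)
m=((h[...,1]>25)&(h[...,1]<93)&(h[...,2]>100)&(h[...,0]>13)&(h[...,0]<31))
x0,y0=(p-60).astype(int)
cv2.imwrite("pics/w13.png",np.hstack([cv2.resize(w["image"][y0:y0+130,x0:x0+130],None,fx=3,fy=3)[:,:,::-1],cv2.merge([cv2.resize(255*m[y0:y0+130,x0:x0+130].astype(np.uint8),None,fx=3,fy=3)]*3)]))
```

```text
brick(all) [318. 195.] [289 159] [350 240] [ 434.8 -136.9   61.6   86.8  -75.9]
brick top [319. 205.] [298 174] [341 239] [ 429.8 -139.2   43.4   69.3  -73.9]
t 27.07 at [ 0.4519 -0.1317  0.2759] psi -74.88 turn [-0.0002  0.0002  0.0003] shift [-0.1317 -0.0081 -0.0206] q6 0.81 open 0.997
```

Call:
send_rows:
  moves: "0 0 0 -0.05 0.003 0.1 1;0 0 0 -0.117 0.003 0.3 1;0 0 0 -0.117 0.003 0.5 1;0 0 0 -0.117 0.003 0.7 1;0 0 0 -0.117 0.003 0.83 1;0 0 0 -0.117 0.003 0.9 1;0 0 0 -0.117 0.003 0.94 1;0 0 0 -0.117 0.003 0.95 1;0 0 0 -0.117 0.003 0.95 1"

```text
time: 28.2
eef_pos: [0.4299, -0.1397, 0.0876]
tcp_rot: [0.991, 0.131, 0.001, 0.001]
contact_force: [1.0, 0.1, -0.3]
opening: 1.003
finger_force: 0.0
```

Call:
send_rows:
  moves: "0 0 0 0 0 0 -1;0 0 0 0 0 0 -1;0 0 0 0 0 0 -1;0 0 0 0 0 0 -1;0 0 0 0 0 0 -1;0 0 0 0 0 0 -1;0 0 0 0 0 0 -1"
  newtons: 50

```text
time: 29.08
eef_pos: [0.4298, -0.1397, 0.0874]
tcp_rot: [0.991, 0.131, 0.0, 0.0]
contact_force: [0.1, 0.3, 5.6]
opening: 0.525
finger_force: 51.9
```

Run:
```python
from h import *
go(.607,-.2755,.14,-94)
```

```text
t 29.07 at [ 0.4298 -0.1397  0.0874] psi -74.98 turn [ 0.0001 -0.0002  0.0528] shift [ 0.6799  0.8857 -0.2614] q6 0.77 open 0.525
```

Call:
send_rows:
  moves: "0 0 0 0 0 -0.03 -1;0 0 0 0 0 -0.1 -1;0 0 0 0 0 -0.22 -1;0 0 0 0.03 0.03 -0.36 -1;0 0 0.01 0.1 0.13 -0.43 -1;0 0 0.02 0.22 0.29 -0.45 -1;0 0 0.03 0.36 0.47 -0.45 -1;0 0 0.04 0.49 0.64 -0.45 -1;0 0 0.052 0.6 0.78 -0.45 -1;0 0 0.053 0.665 0.865 -0.45 -1;0 0 0.053 0.68 0.886 -0.45 -1;0 0 0.053 0.68 0.886 -0.45 -1"

```text
time: 30.58
eef_pos: [0.606, -0.2748, 0.1764]
tcp_rot: [0.999, -0.035, -0.001, -0.0]
contact_force: [-0.1, 0.0, -3.1]
opening: 0.525
finger_force: 51.5
```

Run:
```python
from h import *
go(.607,-.2755,.0265,-94)
w=cam("wrist"); h=cv2.cvtColor(w["image"],cv2.COLOR_RGB2HSV).astype(int); im=w["image"].astype(int)
s=ctrl.get_state()["eef_pos"]; p=proj(w,[[s[0],s[1],s[2]+.014]])[0]; print(p)
m=(h[...,1]>25)&(h[...,1]<92)&(h[...,2]>120)&(h[...,0]>13)&(h[...,0]<31)
for k in blobs(cv2.morphologyEx(m.astype(np.uint8),cv2.MORPH_OPEN,np.ones((7,7))),1500):
    if np.hypot(*(k.mean(0)-p))<80: print("brick",k.min(0),k.max(0),rect(plane(w,k,s[2]+.014)))
for k in blobs(im.max(2)<60,200):
    r=rect(plane(w,k,.006))
    if 20<r[2]<130 and r[3]<190: print(k.min(0),k.max(0),r)
# black columns ahead of the brick
```

```text
t 30.57 at [ 0.606  -0.2748  0.1764] psi -94.05 turn [-0.0001  0.0002 -0.0001] shift [0.0063 0.0037 0.7493] q6 1.06 open 0.525
[317.05843422 280.8535318 ]
brick [261 191] [374 332] [ 611.  -275.4   45.4   67.7   87.1]
[ 17 285] [ 56 334] [424.5 245.   77.3 100.1  88.7]
[ 40 151] [ 80 243] [617.6  70.5  60.8 129.7  86.6]
[162 142] [197 250] [ 604.  -132.3   41.4  121.1   88.7]
[279 127] [361 182] [ 638.5 -280.7   51.3   81.9   -8.4]
[543  43] [560 107] [ 725.3 -560.    29.2   83.    82.9]
```

```bash
cat > dish.py <<'E'
from h import *
from scipy.optimize import least_squares
w=cam("wrist"); im=w["image"].astype(int)
for k in blobs(im.max(2)<60,200):
    if not(250<k.mean(0)[0]<390 and 100<k.mean(0)[1]<230): continue
    top=np.array([[c,k[k[:,0]==c,1].min()-.5] for c in range(k[:,0].min()+2,k[:,0].max()-1)])
    q=plane(w,top,.006)*1000; print(k.min(0),k.max(0),q[[0,len(q)//2,-1]].round(1).tolist())
    a=np.radians(-4); u=np.array([np.cos(a),np.sin(a)]); v=np.array([-u[1],u[0]])
    for A,B in ((58,42),(57,41)):
        f=lambda c:np.hypot((q-c)@u/A,(q-c)@v/B)-1
        s=least_squares(f,[607,-276],loss="soft_l1",f_scale=.02); print("dish",s.x.round(1),(np.abs(s.fun).max()*50).round(1))
E
python3 dish.py
```

```text
[280 127] [361 182] [[635.1, -240.9], [664.4, -281.3], [627.9, -316.1]]
dish [ 606.5 -276.4] 0.6
dish [ 607.8 -276.5] 1.0
```

Call:
send_rows:
  moves: "0 0 0 -0.004 0.007 0.08 -1;0 0 0 -0.004 0.007 0.2 -1;0 0 0 -0.004 0.007 0.34 -1;0 0 0 -0.004 0.007 0.48 -1;0 0 0 -0.004 0.007 0.6 -1;0 0 0 -0.004 0.007 0.68 -1;0 0 0 -0.004 0.007 0.72 -1;0 0 0 -0.004 0.007 0.738 -1;0 0 0 -0.004 0.007 0.747 -1;0 0 0 -0.004 0.007 0.752 -1;0 0 0 -0.004 0.007 0.755 -1;0 0 0 -0.004 0.007 0.755 -1"

```text
time: 32.17
eef_pos: [0.6058, -0.2767, 0.026]
tcp_rot: [0.999, -0.035, 0.0, 0.0]
contact_force: [0.0, 0.3, -2.4]
opening: 0.526
finger_force: 51.5
```

Call:
send_rows:
  moves: "0 0 0 0 0 0.004 -1;0 0 0 0 0 0.007 -1;0 0 0 0 0 0.009 -1;0 0 0 0 0 0.009 -1"

```text
time: 32.67
eef_pos: [0.6059, -0.2767, 0.0259]
tcp_rot: [0.999, -0.035, -0.0, 0.0]
contact_force: [-3.3, 3.0, 7.6]
opening: 0.526
finger_force: 52.8
```

Call:
send_rows:
  moves: "0 0 0 0 0 0 -0.2;0 0 0 0 0 0 0.1;0 0 0 0 0 0 0.3;0 0 0 0 0 -0.02 0.35;0 0 0 0 0 -0.15 0.35;0 0 0 0 0 -0.35 0.6;0 0 0 0 0 -0.65 1;0 0 0 0 0 -0.95 1;0 0 -0.03 -0.15 -0.15 -1 1;0 0 -0.06 -0.35 -0.3 -1 1;0 0 -0.09 -0.6 -0.5 -1 1;0 0 -0.12 -0.8 -0.65 -1 1"

```text
time: 34.17
eef_pos: [0.4538, -0.1343, 0.224]
tcp_rot: [0.942, 0.336, 0.0, 0.0]
contact_force: [0.4, 0.4, 1.2]
opening: 1.002
finger_force: 0.0
```

Run:
```python
from h import *
go(.425,-.137,.26,13)
```

```text
t 34.17 at [ 0.4538 -0.1343  0.224 ] psi -50.72 turn [ 1.00e-04 -0.00e+00 -1.77e-01] shift [-0.1199 -0.0804 -0.1802] q6 0.38 open 1.002
```

Call:
send_rows:
  moves: "0 0 -0.029 -0.05 -0.04 -0.05 1;0 0 -0.058 -0.1 -0.08 -0.1 1;0 0 -0.088 -0.12 -0.08 -0.18 1;0 0 -0.118 -0.12 -0.08 -0.18 1;0 0 -0.148 -0.12 -0.08 -0.18 1;0 0 -0.177 -0.12 -0.08 -0.18 1;0 0 -0.177 -0.12 -0.08 -0.18 1;0 0 -0.177 -0.12 -0.08 -0.18 1"

```text
time: 35.17
eef_pos: [0.4265, -0.1382, 0.26]
tcp_rot: [0.626, 0.78, -0.0, 0.0]
contact_force: [-1.0, -0.2, -0.6]
opening: 0.996
finger_force: 0.0
```

```bash
cat > tall.py <<'E'
from h import *
w=cam("wrist"); t=cam("top"); go(.425,-.137,.26,13)
for n,c in (("wrist",w),("top",t)):
    h=cv2.cvtColor(c["image"],cv2.COLOR_RGB2HSV).astype(int); p=proj(c,[[.425,-.137,.066]])[0].astype(int); print(n,p)
    if n=="wrist":
        for r in range(-48,49,8): print(" ".join(f"{a[0]}/{a[1]}/{a[2]}" for a in h[p[1]+r,p[0]-72:p[0]+73:12]))
    else:
        for r in range(-24,25,4): print(" ".join(f"{a[0]}/{a[1]}/{a[2]}" for a in h[p[1]+r,p[0]-32:p[0]+33:5]))
E
python3 tall.py
```

```text
t 35.27 at [ 0.4265 -0.1382  0.26  ] psi 12.54 turn [ 0.      0.     -0.0013] shift [ 0.0077 -0.0062 -0.0001] q6 -0.76 open 0.999
wrist [316 178]
19/109/147 17/113/142 170/4/194 17/115/162 17/123/155 16/128/172 16/129/170 18/118/104 19/106/151 16/72/162 21/104/240 21/107/240 17/124/214
17/108/147 17/117/144 18/130/116 17/112/164 13/38/142 21/58/101 23/58/101 22/58/102 19/74/114 158/5/192 21/107/240 21/105/240 17/122/221
19/109/232 18/113/170 18/116/150 17/112/155 165/5/193 21/96/194 20/101/180 21/104/170 21/110/165 21/80/172 17/120/162 18/120/231 17/125/219
18/111/227 21/102/241 18/113/153 18/110/156 170/4/195 22/107/145 21/95/187 21/114/163 21/100/186 21/87/165 17/123/166 170/4/172 17/126/222
20/99/240 20/103/239 18/114/197 17/109/148 17/149/108 21/100/160 21/98/183 21/111/161 21/100/178 21/63/177 17/125/161 165/3/150 17/128/210
21/97/240 18/117/209 19/111/233 18/113/142 16/134/154 21/108/154 21/107/170 21/105/165 20/98/188 22/57/165 17/127/157 17/133/94 17/126/144
20/104/240 12/35/130 18/114/228 18/112/225 17/135/151 20/110/155 21/98/161 21/112/166 21/99/182 21/58/157 17/129/150 16
[... 1835 characters left out ...]
/74/97 12/70/98 13/73/102 14/76/94 12/77/56 12/71/65 14/69/70
18/153/142 18/153/135 18/145/135 24/71/122 6/55/23 24/64/20 14/73/98 108/159/16 13/70/98 120/255/3 111/28/63 13/83/49 15/75/61
17/147/144 18/150/143 17/151/147 23/69/59 19/97/21 14/77/86 13/73/101 13/69/93 14/68/98 19/94/46 105/39/26 10/16/49 13/96/37
18/148/134 17/150/134 18/152/138 15/81/19 11/89/23 14/71/100 8/64/64 13/72/99 16/133/109 17/155/203 120/255/4 114/31/41 19/37/76
110/5/149 110/5/152 90/2/164 12/58/22 14/79/61 13/69/100 11/54/52 13/71/100 109/17/161 109/78/36 150/6/43 113/113/9 114/47/27
18/133/136 19/133/138 17/124/41 20/96/24 16/75/98 13/68/97 14/73/102 12/64/80 18/130/190 18/129/190 19/130/185 117/255/10 102/53/24
```

```bash
cat > tall2.py <<'E'
from h import *
w=cam("wrist"); c=w; b=cv2.medianBlur(c["image"],5); h=cv2.cvtColor(b,cv2.COLOR_RGB2HSV).astype(int); p=proj(c,[[.425,-.137,.066]])[0]
m=((h[...,0]>=19)&(h[...,0]<=24)&(h[...,1]>82)&(h[...,2]>125)&(h[...,2]<208)).astype(np.uint8)
m=cv2.morphologyEx(cv2.morphologyEx(m,cv2.MORPH_OPEN,np.ones((5,5))),cv2.MORPH_CLOSE,np.ones((9,9)))
for k in blobs(m,600):
    if np.hypot(*(k.mean(0)-p))<50:
        print(k.min(0),k.max(0),cv2.contourArea(k)); r=rect(plane(w,k,.066)); print("tall",r)
        box=cv2.boxPoints(cv2.minAreaRect(k.astype(np.float32))).astype(int); print("fill",cv2.contourArea(k)/cv2.contourArea(box))
        go(r[0]/1e3,r[1]/1e3,.034,r[4])
E
python3 tall2.py
```

```text
[294 144] [353 216] 3985.0
tall [ 432.3 -137.2   62.7   78.8   11.5]
fill 0.937206020696143
t 35.33 at [ 0.4265 -0.1382  0.2599] psi 12.57 turn [ 0.    -0.     0.003] shift [-0.0014  0.0292  1.1297] q6 -0.76 open 1.0
```

Call:
send_rows:
  moves: "0 0 0.003 -0.001 0.029 0.2 1;0 0 0.003 -0.001 0.029 0.4 1;0 0 0.003 -0.001 0.029 0.6 1;0 0 0.003 -0.001 0.029 0.75 1;0 0 0.003 -0.001 0.029 0.82 1;0 0 0.003 -0.001 0.029 0.82 1"

```text
time: 36.08
eef_pos: [0.432, -0.137, 0.0955]
tcp_rot: [0.632, 0.775, -0.0, -0.001]
contact_force: [-0.7, 0.4, 0.6]
opening: 1.002
finger_force: 0.0
```

Run:
```python
from h import *
go(.4323,-.1372,.034,11.5)
```

```text
t 36.08 at [ 0.432  -0.137   0.0955] psi 11.54 turn [-0.0002 -0.0002  0.0001] shift [-0.0017  0.0018  0.3072] q6 -0.73 open 1.002
```

Call:
send_rows:
  moves: "0 0 0 0 0.002 0.06 1;0 0 0 0 0.002 0.12 1;0 0 0 0 0.002 0.18 1;0 0 0 0 0.002 0.24 1;0 0 0 0 0.002 0.29 1;0 0 0 0 0.002 0.305 1;0 0 0 0 0.002 0.305 1;0 0 0 0 0.002 0.305 -1;0 0 0 0 0.002 0.305 -1;0 0 0 0 0.002 0.305 -1;0 0 0 0 0.002 0.305 -1;0 0 0 0 0.002 0.305 -1"
  newtons: 60

```text
time: 37.58
eef_pos: [0.4333, -0.1375, 0.0359]
tcp_rot: [0.632, 0.775, 0.0, 0.001]
contact_force: [-0.7, -0.2, 5.6]
opening: 0.741
finger_force: 68.2
```

Run:
```python
from h import *
go(.4255,.2425,.16,88.5)
```

```text
t 37.58 at [ 0.4333 -0.1375  0.0359] psi 11.56 turn [ 0.      0.0003 -0.2137] shift [ 1.8687  0.3432 -0.6225] q6 -0.73 open 0.741
```

Call:
send_rows:
  moves: "0 0 0 0 0 -0.04 -1;0 0 0 0 0 -0.13 -1;0 0 0 0 0 -0.28 -1;0 0 0 0.02 0 -0.43 -1;0 0 -0.015 0.1 0.02 -0.55 -1;0 0 -0.035 0.22 0.04 -0.6 -1;0 0 -0.055 0.37 0.07 -0.6 -1;0 0 -0.075 0.53 0.1 -0.6 -1;0 0 -0.095 0.68 0.13 -0.6 -1;0 0 -0.11 0.82 0.15 -0.6 -1;0 0 -0.115 0.92 0.17 -0.6 -1;0 0 -0.115 0.95 0.175 -0.6 -1"

```text
time: 39.08
eef_pos: [0.4276, 0.0571, 0.1539]
tcp_rot: [0.317, 0.948, -0.0, -0.001]
contact_force: [-0.2, -0.3, -4.6]
opening: 0.743
finger_force: 67.2
```

Run:
```python
from h import *
go(.4258,.2435,.155,88.7)
```

```text
t 39.08 at [0.4276 0.0571 0.1539] psi 53.04 turn [-0.0001 -0.0004 -0.099 ] shift [ 0.5675  0.7393 -0.0054] q6 -1.03 open 0.743
```

Call:
send_rows:
  moves: "0 0 -0.012 0.06 0.07 0 -1;0 0 -0.03 0.16 0.2 0 -1;0 0 -0.048 0.27 0.35 0 -1;0 0 -0.066 0.38 0.5 0 -1;0 0 -0.084 0.48 0.63 0 -1;0 0 -0.099 0.54 0.71 0 -1;0 0 -0.099 0.567 0.739 0 -1;0 0 -0.099 0.567 0.739 0 -1;0 0 -0.099 0.567 0.739 0 -1"

```text
time: 40.2
eef_pos: [0.4273, 0.2415, 0.1547]
tcp_rot: [0.013, 1.0, -0.0, -0.0]
contact_force: [0.5, -0.1, -3.7]
opening: 0.742
finger_force: 67.3
```

Run:
```python
from h import *
go(.4258,.2435,.0405,88.7)
w=cam("wrist"); b=cv2.medianBlur(w["image"],5); h=cv2.cvtColor(b,cv2.COLOR_RGB2HSV).astype(int); s=ctrl.get_state()["eef_pos"]; zt=s[2]-.0359+.066
p=proj(w,[[s[0],s[1],zt]])[0]
m=((h[...,0]>=19)&(h[...,0]<=25)&(h[...,1]>82)&(h[...,2]>100)).astype(np.uint8)
m=cv2.morphologyEx(cv2.morphologyEx(m,cv2.MORPH_OPEN,np.ones((7,7))),cv2.MORPH_CLOSE,np.ones((9,9)))
for k in blobs(m,1500):
    if np.hypot(*(k.mean(0)-p))<90: print(p,k.min(0),k.max(0),rect(plane(w,k,zt)))
for k in blobs(w["image"].max(2)<60,200):
    r=rect(plane(w,k,.006))
    if 15<r[2]<130 and r[3]<190: print(k.min(0),k.max(0),r)
```

```text
t 40.2 at [0.4273 0.2415 0.1547] psi 88.5 turn [-0.0001 -0.0001 -0.0005] shift [0.0077 0.01   0.571 ] q6 -1.24 open 0.742
[319.5645813  298.63899543] [234 189] [446 333] [414.4 248.3  61.5  74.9  -3.2]
```

Run:
```python
from h import *
w=cam("wrist"); h=cv2.cvtColor(w["image"],cv2.COLOR_RGB2HSV); zt=.1547-.0359+.066
for c in (290,320,350):
    print(c,[(r,*h[r,c].tolist()) for r in range(90,236,6)])
for r in (180,186,192,198,204): print(r,plane(w,[(320,r)],zt)[0].round(4),plane(w,[(320,r)],zt-.066)[0].round(4))
print([(r,plane(w,[(320,r)],.006)[0].round(4).tolist()) for r in (100,120,140,160)])
```

```text
290 [(90, 22, 97, 246), (96, 21, 99, 245), (102, 22, 100, 246), (108, 173, 5, 201), (114, 18, 118, 230), (120, 20, 102, 241), (126, 30, 4, 249), (132, 24, 17, 235), (138, 120, 8, 64), (144, 150, 4, 62), (150, 0, 0, 61), (156, 140, 13, 61), (162, 20, 55, 102), (168, 21, 59, 113), (174, 21, 63, 113), (180, 22, 55, 116), (186, 22, 58, 115), (192, 22, 56, 147), (198, 22, 57, 192), (204, 21, 95, 183), (210, 20, 97, 182), (216, 21, 99, 180), (222, 22, 94, 185), (228, 21, 93, 186), (234, 21, 96, 183)]
320 [(90, 23, 95, 247), (96, 21, 101, 242), (102, 21, 101, 239), (108, 10, 4, 201), (114, 19, 113, 237), (120, 21, 103, 243), (126, 30, 1, 250), (132, 21, 21, 205), (138, 135, 8, 61), (144, 140, 13, 60), (150, 138, 21, 61), (156, 120, 13, 61), (162, 20, 61, 126), (168, 23, 63, 141), (174, 22, 59, 147), (180, 23, 60, 145), (186, 20, 59, 130), (192, 21, 57, 142), (198, 22, 59, 189), (204, 21, 101, 170), (210, 21, 101, 171), (216, 21, 109, 162), (222, 21, 107, 164), (228, 21, 106, 161), (234, 20, 105, 165)]
350 [(90, 22, 99, 240), (96, 22, 96, 245), (102, 21, 101, 240), (108, 170, 4, 203), (114, 20, 109, 243), (120, 21, 102, 246), (126, 114, 5, 255), (132, 25, 18, 238), (138, 110, 11, 68), (144, 130, 11, 67), (150, 150, 12, 65), (156, 150, 4, 64), (162, 20, 51, 111), (168, 22, 59, 143), (174, 22, 65, 141), (180, 21, 62, 144), (186, 21, 58, 144), (192, 21, 59, 194), (198, 27, 34, 239), (204, 24, 91, 245), (210, 24, 88, 247), (216, 24, 91, 244), (222, 24, 93, 245), (228, 24, 98, 243), (234, 24, 102, 241)]
180 [0.3819 0.2428] [0.3953 0.2428]
186 [0.3839 0.2428] [0.3987 0.2427]
192 [0.386  0.2427] [0.402  0.2426]
198 [0.388  0.2427] [0.4055 0.2425]
204 [0.3901 0.2426] [0.4089 0.2424]
[(100, [0.3454, 0.2445]), (120, [0.3634, 0.2441]), (140, [0.3814, 0.2436]), (160, [0.3996, 0.2431])]
```

Call:
send_rows:
  moves: "0 0 -0.0005 0.004 0.01 0.08 -1;0 0 -0.0005 0.004 0.01 0.19 -1;0 0 -0.0005 0.004 0.01 0.31 -1;0 0 -0.0005 0.004 0.01 0.42 -1;0 0 -0.0005 0.004 0.01 0.49 -1;0 0 -0.0005 0.004 0.01 0.53 -1;0 0 -0.0005 0.004 0.01 0.553 -1;0 0 -0.0005 0.004 0.01 0.564 -1;0 0 -0.0005 0.004 0.01 0.57 -1;0 0 -0.0005 0.004 0.01 0.573 -1;0 0 -0.0005 0.004 0.01 0.573 -1"

```text
time: 41.68
eef_pos: [0.4268, 0.2445, 0.0406]
tcp_rot: [0.011, 1.0, 0.0, 0.0]
contact_force: [0.1, -0.7, -4.5]
opening: 0.739
finger_force: 67.3
```

Call:
send_rows:
  moves: "0 0 0 0 -0.003 0.003 -1;0 0 0 0 -0.003 0.006 -1;0 0 0 0 -0.003 0.009 -1;0 0 0 0 -0.003 0.009 -1"

```text
time: 42.18
eef_pos: [0.4268, 0.2439, 0.0399]
tcp_rot: [0.011, 1.0, -0.0, -0.0]
contact_force: [-4.7, -2.1, 7.4]
opening: 0.741
finger_force: 68.9
```

Seated. Release, rise, and back off so the overhead view is clear.

Call:
send_rows:
  moves: "0 0 0 0 0 0 0.6;0 0 0 0 0 0 0.8;0 0 0 0 0 0 0.9;0 0 0 0 0 0 0.9;0 0 0 0 0 -0.1 0.9;0 0 0 0 0 -0.3 0.9;0 0 0 0 0 -0.6 1;0 0 0 0 0 -0.9 1;0 0 0 0 0 -1 1;0 0 0 0 0 -1 1"

```text
time: 43.42
eef_pos: [0.4277, 0.2442, 0.2408]
tcp_rot: [0.011, 1.0, 0.001, 0.002]
contact_force: [0.3, 0.5, -0.6]
opening: 0.997
finger_force: 0.0
```

Call:
send_rows:
  moves: "0 0 0 0.1 0.3 -0.1 1;0 0 0 0.2 0.6 -0.2 1;0 0 0 0.3 0.9 -0.2 1;0 0 0 0.3 1 -0.2 1;0 0 0 0.3 1 -0.2 1;0 0 0 0.3 1 -0.2 1"

```text
time: 44.18
eef_pos: [0.3706, 0.444, 0.2765]
tcp_rot: [0.011, 1.0, -0.001, -0.001]
contact_force: [-0.0, 0.2, 0.2]
opening: 1.0
finger_force: 0.0
```

Run:
```python
from h import *
t=cam("top"); s=cam("scene")
a=cv2.resize(t["image"][135:295,195:485],None,fx=2.7,fy=2.7,interpolation=cv2.INTER_CUBIC)[:, :790]
o=np.zeros((600,790,3),np.uint8); o[:a.shape[0],:a.shape[1]]=a[:,:790]
b=cv2.resize(s["image"][130:300,190:450],None,fx=.95,fy=.95); o[435:435+b.shape[0],:b.shape[1]]=b
cv2.imwrite("pics/end.png",o[:,:,::-1]); go(.4,.4,.25,88)
```

```text
t 44.27 at [0.3711 0.4438 0.2775] psi 88.7 turn [-0.0002 -0.0002  0.0019] shift [-0.1498 -0.2153  0.1378] q6 -0.85 open 0.995
```

View pics/end.png

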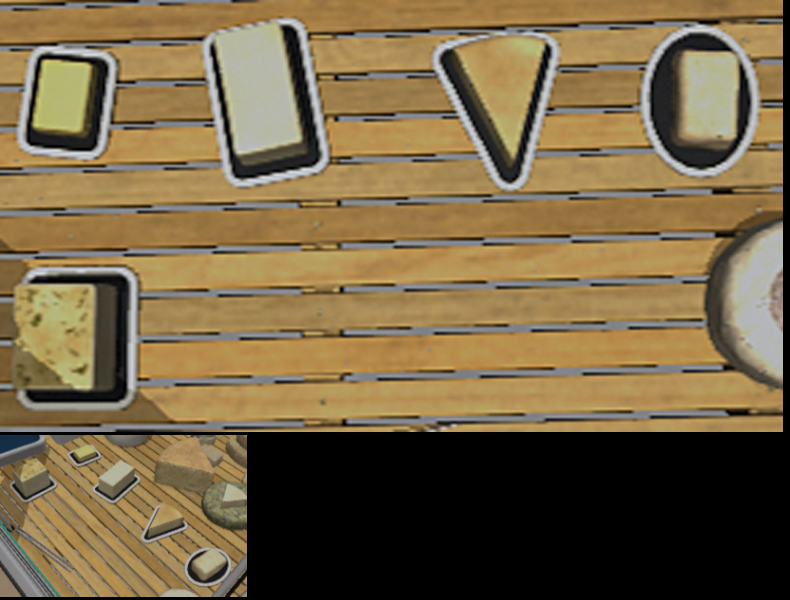

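Run:
```python
from h import *
t=cam("top"); C=lambda L:np.array(L,float)/2.7+[195,135]
for n,L,z,tr in (("brick",[(680,52),(737,55),(737,145),(682,143)],.04,(604.8,-277.3,79.6,110,86)),("tall",[(15,285),(97,285),(93,389),(13,389)],.07,(424.2,241.5,82,101,88.5)),
 ("long",[(214,35),(280,24),(303,143),(236,156)],.056,(616,84,74,121,-80.6)),("butter",[(40,60),(93,58),(86,135),(33,132)],.026,(622,252,61,79,82.2))):
    print(n,rect(plane(t,C(L),z)),"tray",tr)
```

```text
brick [ 598.2 -275.2   45.2   74.2   85.7] tray (604.8, -277.3, 79.6, 110, 86)
tall [423.7 240.5  63.6  78.8  88.3] tray (424.2, 241.5, 82, 101, 88.5)
long [615.2  82.8  53.9 100.6 -80.6] tray (616, 84, 74, 121, -80.6)
butter [622.7 248.2  44.3  65.1  85.2] tray (622, 252, 61, 79, 82.2)
```

```bash
python3 -c "
from plant import ctrl
print(ctrl.sign_off())"
```

```text
the job is handed in; nothing more can be done
None
```

All five pieces are in their matching trays, lying flat inside the rims, with nothing dropped. The job was handed in at about 44 s, with the brick about 6 mm off centre along its dish.

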